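Lay the egg carton down on the cradle's rest bar

ROBOT

A 6-joint arm with a two-finger parallel gripper is mounted at the origin on the work surface. World frame = base frame: x ahead of the robot, y to its left, z up, the work surface at z = 0. Lengths are in m, angles in degrees, forces in N, time in s.
With the tool pointing down it reaches from about 0.4 to 0.825 m from the base axis. Payload 7 kg.
Tool frame: the origin (TCP) lies at the very end of the fingers, on their centre line; the grasp point (between the pads) lies 19 mm behind it (ctrl.tcp_to_grasp is the distance from the TCP to the grasp point, in m); z points along the fingers, y is the direction in which the jaws open and shut (so a half turn about z gives the same grasp; the last joint's range is limited). The gripper opens to 88 mm and grips with 3 to 60 N. Pads are 19 mm wide; open, the fingers measure 130 mm over their backs; the gripper's body (78 mm by 193 mm) begins 47 mm behind the grasp point.
Start: joints at [86.637, 20.546, 0.682, 0, -70.136, -16.507], TCP at [0.229, 0.635, 0.227] pointing down, gripper open.
Joint ranges: [-176.03, 176.03], [-82.01, 121.73], [-58.28, 71.71], [-173.87, 95.51], [-174.79, -0.11], [-173.66, 173.66]. Speed limits (degrees/s): [136.94, 136.94, 172.46, 180, 180, 180].

INTERFACE

Orientations are given as [roll, pitch, yaw] about the fixed x, y, z axes, in that order (R = Rz(yaw) Ry(pitch) Rx(roll)).
In Python, from plant import ctrl gives the robot as it stands.
- The arm moves only by the tool jog_arm, never from a script. Its argument "commands" is a list of rows, each an object of numbers: "x", "y", "z": the shift along the tool's x, y, z in cm; "roll": the turn about the tool's z in rad. In form: [{"x": .., "y": .., "z": .., "roll": ..}, ...]. A call has 1 to 12 rows; each row shifts and turns the commanded pose from where the row before left it, along the tool's axes as they then stand; what a row does not reach is not made up. A row lasts 1/10 s, in which the tool goes at most 50 mm and 8.59 degrees, less where a joint would pass 70% of its speed; a pose out of reach is approached as far as the arm can. A call is refused whole if a number of a shift passes 5 or a number of a turn 0.15, either way. A call with a gripper value outside its range is refused whole. "gripper" is the finger opening in cm, from 0 to 8.76, set as the call begins (left out, the last holds). The fingers move at their own pace and stop on an object; the grip force is fixed at half the most. Time passes only in rows, so rows that do not move let the fingers close. It gives the time, the measured TCP pose, the force and the opening at its end, in the units of the state.
- ctrl.get_obs(): the state, without advancing time (a new reading comes with each control period).
- ctrl.snapshot(name): name is "scene" or "top" or "wrist"; returns a dict with "image" (480x640x3 uint8, red, green, blue), "mtx" (3x3 intrinsics, pixels), "position" and "orientation" of the camera in the world; the wrist camera has in their place "hand_eye" (4x4, takes a point from camera to tool coordinates, whose origin is the TCP and whose axes are the flange's). Camera axes: x right, y up, looking along -z (the intrinsics and any distortion apply to the point x, -y, -z); pixel columns grow to the right and rows downward; lengths in m; the calibration is good to about 2 mm. A picture is of the moment at which its call begins: read the wrist's pose just before it. There is no depth.
- ctrl.close_job(): hands the job in, once; it reports no verdict.
Trained networks look in the newest picture that a camera, given by its name, has taken for a name from the list of things; names that differ only in an ending like _2 or _b are one class to them, and where a whole thing is asked for, a point or a joint stands for the part that bears it (a point fixed in the world has none). Each returns a list of dicts, best first, with "confidence" (0 to 1); they miss things now and then, are a little off and sometimes report something else, mostly with a low value. They report only what shows in the picture. A call takes as long as a camera call. They do not tell look-alikes from the thing itself.
- ctrl.search_frame(camera, query): "position" ([column, row] as shares, 0 to 1, of the picture: columns of its width, rows of its height, amid what is visible of it).
- ctrl.regions_of(camera, query): "mask" (480x640 bool, what is visible of it) and "position" ([column, row] as shares, 0 to 1, of the picture: columns of its width, rows of its height, amid what is visible of it).
The state is a dict: "clock": time; "joint_pos": joint angles; "qvel": joint speeds; "tau": joint torques, N m; "tool_pos": TCP position; "orientation": TCP orientation; "force": force on the tool from outside, world axes, zero at the start; "moment": the same for the moment, N m; "opening": finger opening in m.
Only numpy, scipy, OpenCV 4.12 (cv2) and the standard library are available. Lean on these libraries where they do the work, as an engineer would, in place of code of your own. Each camera call takes 0.05 s, during which the arm holds its last target.

TASK

The slim carton of quail eggs stands on end at the heel of the plywood labelling cradle. With the fingertips only, tip it over towards the padded bar and lower it under control, so that it lies back squarely on the bar with its foot still on the cradle; it must come down gently, never toppling freely, or the eggs crack. Do not pinch, lift or carry it, leave the other things on the bench alone, and finish clear of it.

Things in the scene. Friction and masses are not known exactly. Their poses are not given: they have to be found in the camera images.
- carton: closed grey pulp egg carton, loose slim block 36 (x) by 96 (y) by 200 tall (z) mm, 0.2 to 0.4 kg, evenly filled, standing on end. Origin: centre of its lower end; z up its length; +x: knobbly egg-cup face, looks at the bar and must lie on it. Leaned over 10 degrees about its toe edge it falls by itself; the toe may slide a few cm as it is lowered
- carton_toe (a point): middle of the carton's toe edge: the lower edge of its +x face, about which it tips (18 mm in +x from the carton's origin)
- carton_top (a point): centre of the carton's upper end, 200 mm along its z from its origin
- cradle: fixed labelling cradle: plywood board 220 (x) by 130 (y) by 10 mm thick on the bench, from x = -130 to +90 mm. +x is the direction in which the carton is to be tipped. A heel ledge 12 mm thick, 18 mm above the board, runs along its -x end. Origin: on the bench, z up; the board's top is at z = 10 mm
- rest: fixed padded rest bar standing on the cradle: a horizontal rubber bar 16 mm thick and 120 mm long along y, on two short posts at its ends. Origin: on the board's top, below the bar's middle; axes as the cradle's. Its distance from the carton differs each time (105 to 135 mm from the toe edge)
- rest_bar (a point): middle of the rest bar's axis, 44 mm above the board's top (bar radius 8 mm). The carton lying on it leans about 60 to 72 degrees from upright and overhangs the bar by some 60 mm or more, with free space below the overhanging end
- egg_tray: bystander: black tray of eggs, 260 by 150 mm, 71 mm high with eggs; origin at the centre of its underside
- stamp: bystander: wooden date stamp, 34 by 55 mm foot, 82 mm high; origin at the centre of its underside
- tape: bystander: roll of clear tape lying flat, 84 mm across, 24 mm high; origin at the centre of its underside
- jar: bystander: amber glass jar with a steel cap, 52 mm across, 70 mm high; origin at the centre of its underside
Not all that is in view belongs to the job. What is shaped like the carton but red is not meant.

How it is judged:
By the outcome, as a careful person would: the job done as asked, in the order asked, and still so for the second after the job is handed in, with the robot touching nothing.
It also fails if it takes over 48 s, if anything falls off the work surface, if the arm or the gripper's body presses on something with over 40 N, if the wrist force passes 120 N, or if a joint passes its speed limit or range.

## Working session

There is one attempt and no reset: what is moved stays moved. The work goes in short steps, Python scripts to look and compute and a tool call to move; the robot and the scene stay as the last step left them, time stands still between calls to the robot, and variables do not carry over. Pictures are saved under pics/ and viewed, and the job is handed in when it is done.

Besides the shell and the picture viewer there is one more tool, called after "Emit:" in YAML: its name, and indented under it one key for each argument. jog_arm: Moves the arm, as the interface text tells. Its arguments: {"type":"object","properties":{"commands":{"type":"array"},"gripper":{"type":"number"}},"required":["commands"]}

```bash
ls; mkdir -p pics; python3 - <<'E'
from plant import ctrl
import cv2,pickle,numpy as np
print(ctrl.get_obs())
for n in ["scene","top","wrist"]:
    s=ctrl.snapshot(n); cv2.imwrite(f"pics/{n}0.png",s["image"][:,:,::-1]); pickle.dump(s,open(n+"0.pkl","wb"))
    print(n,{k:v for k,v in s.items() if k!="image"})
for c in ["scene","top"]:
  for q in ["carton","carton_toe","carton_top","rest_bar","rest","cradle","egg_tray","stamp","tape","jar"]:
    print(c,q,[(round(d["position"][0]*640),round(d["position"][1]*480),round(d["confidence"],2)) for d in ctrl.search_frame(c,q)])
E
```

```text
pics
{'clock': 0.0, 'joint_pos': array([ 8.66387214e+01,  2.05916084e+01,  6.35644141e-01, -2.13295759e-02,
       -7.01350175e+01, -1.65071528e+01]), 'qvel': array([-0.01690786,  0.00949392,  0.05698815,  0.05096383, -0.06137343,
       -0.06967425]), 'tau': array([ 4.28449739e-04, -5.82712626e+01,  2.93059981e+01,  6.99729100e+00,
        7.09085565e-03, -1.57884360e-04]), 'tool_pos': array([0.22925645, 0.63437365, 0.22563113]), 'orientation': array([ 1.79907070e+02, -6.62895484e-03, -1.98756898e+01]), 'force': array([0.35189799, 0.05607388, 0.158127  ]), 'moment': array([-0.00072075,  0.01455603,  0.00747607]), 'opening': 0.0876559920448152}
scene {'mtx': array([[566.1528171 ,   0.        , 312.45527184],
       [  0.        , 566.1528171 , 241.21574391],
       [  0.        ,   0.        ,   1.        ]]), 'position': array([1.16216398, 0.73534883, 0.74014811]), 'orientation': array([ 54.73323536,  -0.41066621, 130.88834961])}
top {'mtx': array([[439.4802617 ,   0.        , 326.18055086],
       [  0.        , 439.4802617 , 240.78903295],
       [  0.        ,   0.        ,   1. 
[... 761 characters left out ...]
 (438, 358, 0.63)]
scene carton_top [(274, 178, 0.73), (316, 246, 0.62)]
scene rest_bar [(257, 253, 0.79)]
scene rest [(255, 255, 0.72)]
scene cradle [(285, 282, 0.64)]
scene egg_tray [(439, 357, 0.87), (313, 245, 0.17)]
scene stamp [(400, 276, 0.95)]
scene tape [(263, 388, 0.9), (315, 245, 0.51)]
scene jar [(166, 313, 0.65)]
top carton [(335, 259, 0.88), (450, 330, 0.6)]
top carton_toe [(447, 330, 0.74), (333, 259, 0.7)]
top carton_top [(333, 255, 0.8), (448, 325, 0.72)]
top rest_bar [(387, 244, 0.93)]
top rest [(386, 249, 0.74)]
top cradle [(357, 258, 0.86)]
top egg_tray [(208, 259, 0.93)]
top stamp [(282, 317, 0.54)]
top tape [(290, 154, 0.84)]
top jar [(386, 155, 0.69), (210, 263, 0.31)]
```

View pics/scene0.png

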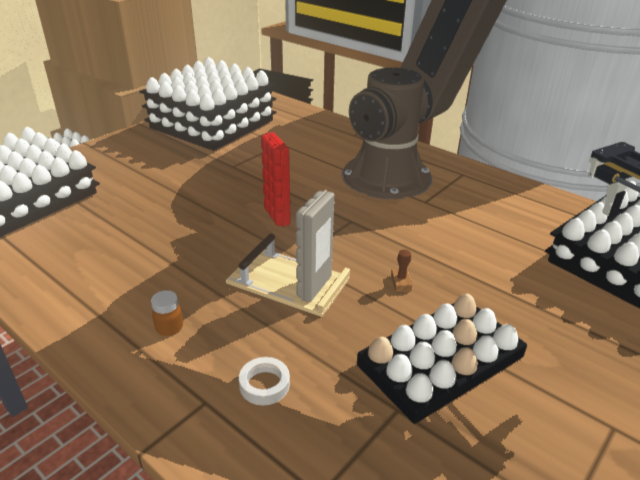

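View pics/top0.png

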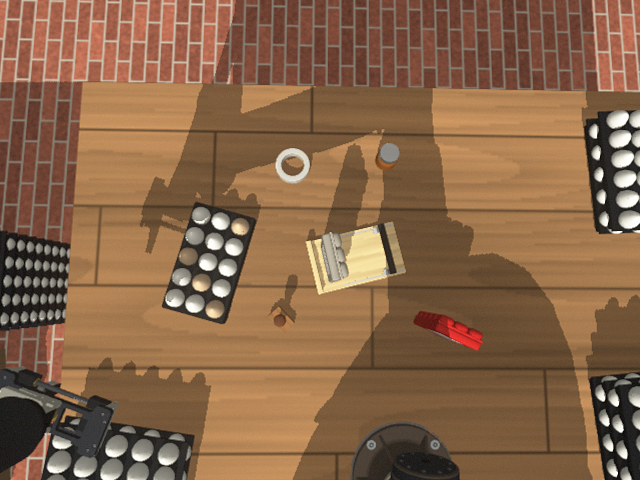

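```bash
python3 - <<'E'
import cv2
a=cv2.imread("pics/scene0.png")[150:350,180:440]; cv2.imwrite("pics/s0c.png",cv2.resize(a,None,fx=3,fy=3,interpolation=3))
a=cv2.imread("pics/top0.png")[200:350,260:460]; cv2.imwrite("pics/t0c.png",cv2.resize(a,None,fx=4,fy=4,interpolation=3))
E
```

```text
(no output)
```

View pics/s0c.png

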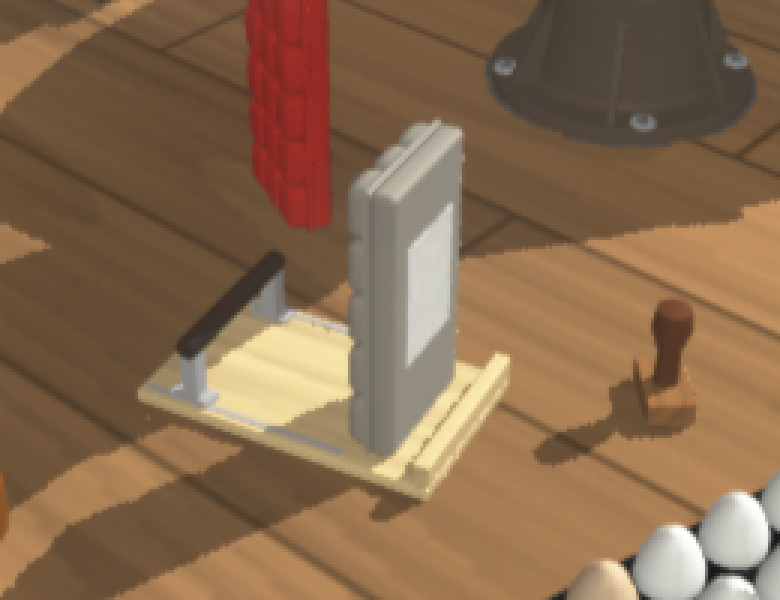

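View pics/t0c.png

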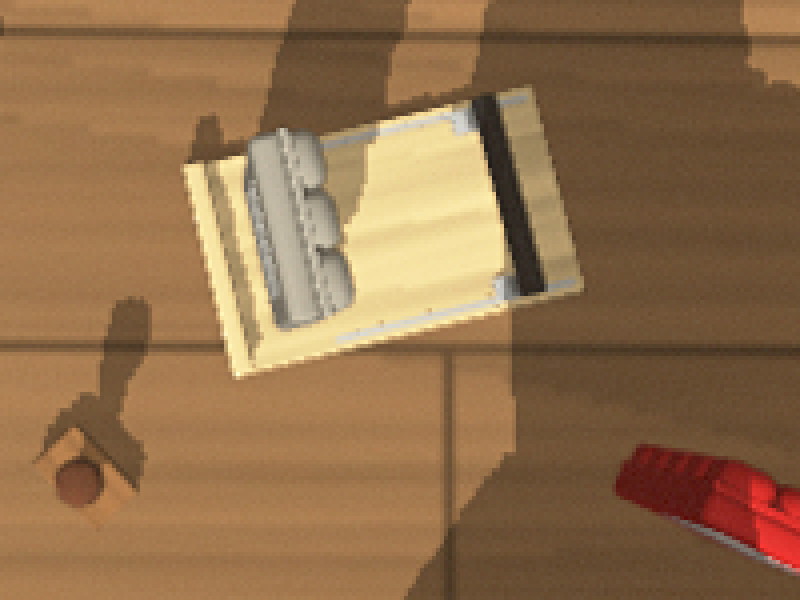

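Candidates: the grey block on the cradle (scene 312,241; top 335,259) and the red one standing on the bench (scene 278,177; top 450,330). I choose the grey one. The crop shows it on the plywood cradle, its knobbly face towards the black bar. Next I locate everything.

```bash
cat > h.py <<'E'
import numpy as np,pickle,cv2
from scipy.spatial.transform import Rotation as R
from scipy.optimize import least_squares
def proj(s,P):
    P=np.atleast_2d(P); M=R.from_euler("xyz",s["orientation"],degrees=True).as_matrix()
    c=(P-s["position"])@M; c=c*[1,-1,-1]; u=c@s["mtx"].T; return u[:,:2]/u[:,2:]
def onplane(s,uv,z):
    M=R.from_euler("xyz",s["orientation"],degrees=True).as_matrix()
    d=np.linalg.inv(s["mtx"])@[uv[0],uv[1],1]; d=M@(d*[1,-1,-1]); return s["position"]+d*(z-s["position"][2])/d[2]
E
python3 - <<'E'
from h import *
S=pickle.load(open("scene0.pkl","rb"));T=pickle.load(open("top0.pkl","rb"))
f=lambda x,y:(260+x/4,200+y/4); g=lambda x,y:(180+x/3,150+y/3)
# cradle fit: params x,y,yaw ; pts local
loc=[(-.13,.065,.028),(-.13,-.065,.028),(.09,.065,.01),(.09,-.065,.01)]
to=[f(183,165),f(237,378),f(530,88),f(583,288)]
sl=[(-.13,.065,.028),(.09,.065,.01),(-.13,-.065,.028)]
so=[(180+413/3,150+478/3) , g(138,393), g(508,356)]
def W(p,l):
    c,s=np.cos(p[2]),np.sin(p[2]); l=np.array(l); return np.c_[p[0]+c*l[:,0]-s*l[:,1],p[1]+s*l[:,0]+c*l[:,1],l[:,2]]
def r(p): return np.r_[(proj(T,W(p,loc))-to).ravel(),(proj(S,W(p,sl))-so)[1:].ravel()]
best=None
for y0 in np.arange(-3,3.2,.5):
    q=least_squares(r,[.4,.2,y0])
    if best is None or q.cost<best.cost: best=q
p=best.x; print("cradle",p[:2],np.degrees(p[2]),best.fun.round(1))
# bar ends and middle in top
def loc_(P): d=P[:2]-p[:2]; c,s=np.cos(p[2]),np.sin(p[2]); return np.array([c*d[0]+s*d[1],-s*d[0]+c*d[1]])
for e in [(485,97),(534,291)]: print("bar",loc_(onplane(T,f(*e),.056)))
for e in [(278,262),(190,346)]: print("bar scene",loc_(onplane(S,g(*e),.056)))
for e,z in [((285,130),.21),((322,322),.21),((250,140),.21),((283,328),.21)]: print("carton top ends(top)",loc_(onplane(T,f(*e),z)), onplane(T,f(*e),z))
for e,z in [((437,125),.21),((372,192),.21),((462,128),.21),((388,196),.21),((386,455),.01),((455,372),.01),((355,435),.01)]: print("scene",e,loc_(onplane(S,g(*e),z)))
for n,uv,z in [("tray",(208,259),.05),("stamp",(280,320),.08),("tape",(292,165),.024),("jar",(389,153),.07),("red",(449,330),.12)]:
    P=onplane(T,uv,z); print(n,P,loc_(P))
np.save("cr.npy",p)
E
```

```text
cradle [0.51365229 0.08908084] -75.5784590230597 [-0.8  0.2 -1.2  0.2 -0.3 -1.1  0.4  0.4 -1.4 -1.3  0.4 -0.8]
bar [0.05291711 0.05839392]
bar [ 0.05140102 -0.0582361 ]
bar scene [ 0.04356536 -0.0537286 ]
bar scene [0.04706855 0.05644755]
carton top ends(top) [-0.07672164  0.04894643] [0.54194857 0.17557526 0.21      ]
carton top ends(top) [-0.08226981 -0.04719411] [0.44745566 0.15700442 0.21      ]
carton top ends(top) [-0.09474116  0.04825402] [0.53679014 0.19285453 0.21      ]
carton top ends(top) [-0.10149018 -0.04540317] [0.44440325 0.17606519 0.21      ]
scene (437, 125) [-0.08463994 -0.03714613]
scene (372, 192) [-0.08401555  0.04949402]
scene (462, 128) [-0.0999013  -0.04087703]
scene (388, 196) [-0.09420684  0.04910222]
scene (386, 455) [-0.09290123  0.04761419]
scene (455, 372) [-0.09651161 -0.05066501]
scene (355, 435) [-0.06586776  0.03919833]
tray [0.49882093 0.4541947  0.05      ] [-0.35730278  0.07656905]
stamp [0.36243788 0.28336055 0.08      ] [-0.22581843 -0.09806344]
tape [0.73239151 0.26515713 0.024     ] [-0.11605017  0.25569917]
jar [0.75130652 0.03481353 0.07      ] [0.11174607 0.21665015]
red [ 0.34547445 -0.08190709  0.12      ] [ 0.12371467 -0.20546372]
```

Emit:
jog_arm:
  commands:
    - {"z":-1.5,"roll":-0.135}
    - {"z":-1.5,"roll":-0.135}
    - {"z":-1.5,"roll":-0.135}
    - {"z":-0.5,"roll":-0.135}
    - {}

```text
validation failed for argument at $.co...
```

Emit:
jog_arm:
  commands:
    - {"x":0,"y":0,"z":-1.5,"roll":-0.135}
    - {"x":0,"y":0,"z":-1.5,"roll":-0.135}
    - {"x":0,"y":0,"z":-1.5,"roll":-0.135}
    - {"x":0,"y":0,"z":-0.5,"roll":-0.135}
    - {"x":0,"y":0,"z":0,"roll":0}

```text
clock: 1.65
tool_pos: [0.2295, 0.6352, 0.2777]
orientation: [-179.9, -0.0, 11.2]
force: [0.2, 0.3, -1.0]
opening: 0.0877
```

Emit:
jog_arm:
  commands:
    - {"x":1.3,"y":2,"z":0,"roll":0}
    - {"x":1.4,"y":4.3,"z":0,"roll":0}
    - {"x":1.4,"y":4.4,"z":0,"roll":0}
    - {"x":1.4,"y":4.5,"z":0,"roll":0}
    - {"x":1.5,"y":4.5,"z":0,"roll":0}
    - {"x":1.5,"y":4.5,"z":0,"roll":0}
    - {"x":1.5,"y":4.5,"z":0,"roll":0}
    - {"x":1.5,"y":4.5,"z":0,"roll":0}
    - {"x":1.5,"y":4.5,"z":0,"roll":0}
    - {"x":1.4,"y":4.5,"z":0,"roll":0}
    - {"x":1.3,"y":4.5,"z":0,"roll":0}
    - {"x":1.2,"y":4.5,"z":0,"roll":0}

```text
clock: 2.85
tool_pos: [0.4938, 0.1622, 0.2762]
orientation: [180.0, 0.0, 10.8]
force: [0.9, 0.6, 1.0]
opening: 0.0879
```

Emit:
jog_arm:
  commands:
    - {"x":0,"y":0,"z":0,"roll":0}
    - {"x":0,"y":0,"z":0,"roll":0}
    - {"x":0,"y":0,"z":0,"roll":0}

```text
clock: 3.15
tool_pos: [0.4933, 0.1647, 0.2762]
orientation: [180.0, 0.0, 11.0]
force: [0.6, 1.0, -0.9]
opening: 0.0874
```

```bash
cat > look.py <<'E'
import sys
from h import *
from plant import ctrl
def look(tag,cams=("scene","top")):
    o=ctrl.get_obs()
    for n in cams:
        s=ctrl.snapshot(n); pickle.dump(s,open(f"{n}{tag}.pkl","wb"))
        im=s["image"][:,:,::-1]
        if n=="scene": im=cv2.resize(im[150:350,180:440],None,fx=3,fy=3,interpolation=3)
        cv2.imwrite(f"pics/{n}{tag}.png",im)
    print(o["clock"],o["tool_pos"].round(4),o["orientation"].round(1),o["force"].round(2),o["opening"].round(4))
look(sys.argv[1],sys.argv[2].split(","))
E
python3 look.py 1 wrist,scene
```

```text
Traceback (most recent call last):
  File "look.py", line 12, in <module>
    look(sys.argv[1],sys.argv[2].split(","))
    ~~~~^^^^^^^^^^^^^^^^^^^^^^^^^^^^^^^^^^^^
  File "look.py", line 11, in look
    print(o["clock"],o["tool_pos"].round(4),o["orientation"].round(1),o["force"].round(2),o["opening"].round(4))
                                                                                          ^^^^^^^^^^^^^^^^^^
AttributeError: 'float' object has no attribute 'round'
```

View pics/wrist1.png

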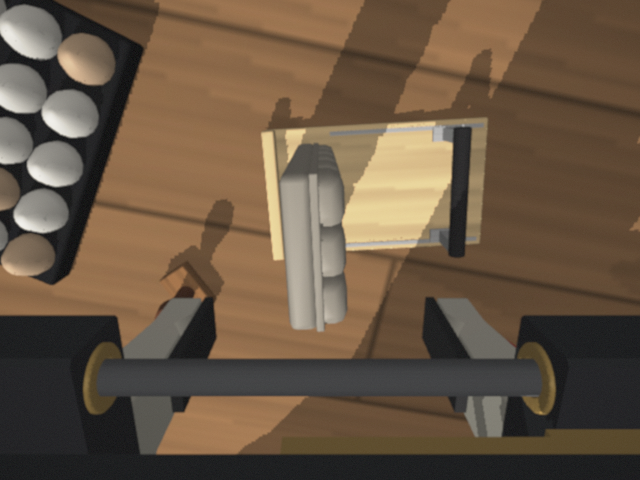

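View pics/scene1.png

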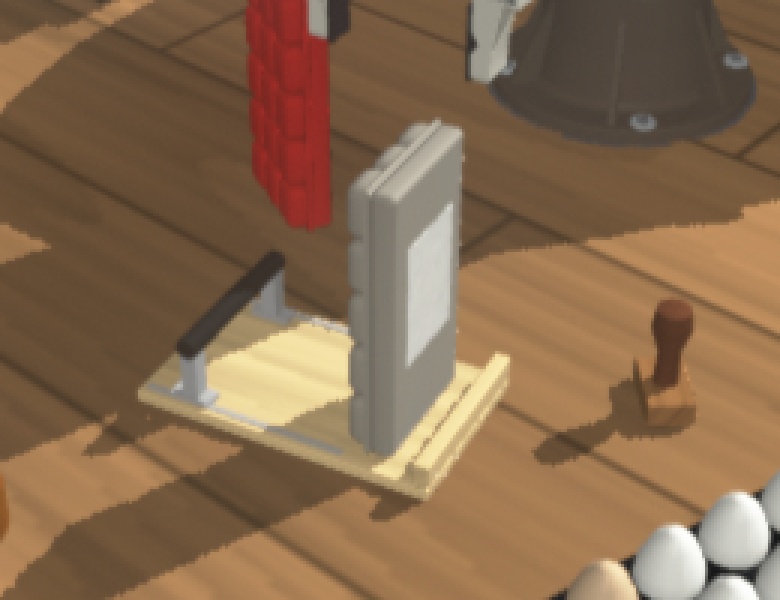

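```bash
sed -i 's/o\["opening"\].round(4)/round(o["opening"],4)/' look.py; cat >> h.py <<'E'
def wcam(s,tool_pos,ori):
    T=np.eye(4);T[:3,:3]=R.from_euler("xyz",ori,degrees=True).as_matrix();T[:3,3]=tool_pos
    C=T@s["hand_eye"]; q=dict(s); q["position"]=C[:3,3]; q["orientation"]=R.from_matrix(C[:3,:3]).as_euler("xyz",degrees=True); return q
def box(x,y,yaw,zb=.01,lean=0):
    # x,y: toe point; lean deg about toe
    L=np.array([(a,b,c) for c in(0,.2) for a in(-.036,0) for b in(-.048,.048)])
    L=R.from_euler("y",lean,degrees=True).apply(L); L=R.from_euler("z",yaw,degrees=True).apply(L); return L+[x,y,zb]
ED=[(0,1),(2,3),(4,5),(6,7),(0,2),(1,3),(4,6),(5,7),(0,4),(1,5),(2,6),(3,7)]
def draw(im,s,P,col=(0,255,0)):
    u=proj(s,P)
    for a,b in ED: cv2.line(im,tuple(int(v*16) for v in u[a]),tuple(int(v*16) for v in u[b]),col,1,cv2.LINE_AA,4)
E
python3 - <<'E'
from h import *
w=wcam(pickle.load(open("wrist1.pkl","rb")),[.4933,.1647,.2762],[180,0,11])
S=pickle.load(open("scene0.pkl","rb"));T=pickle.load(open("top0.pkl","rb"))
cen=np.array([.4948,.1663]);yaw=-79; toe=cen+.018*np.array([np.cos(np.radians(yaw)),np.sin(np.radians(yaw))])
print(toe)
out=[]
for s,(r0,r1,c0,c1) in [(S,(150,350,240,400)),(T,(200,300,300,380)),(w,(120,340,240,400))]:
    im=s["image"][:,:,::-1].copy(); draw(im,s,box(*toe,yaw)); im=im[r0:r1,c0:c1]; k=440/im.shape[0]; out.append(cv2.resize(im,None,fx=k,fy=k,interpolation=cv2.INTER_AREA))
    out[-1]=cv2.resize(out[-1],(266,440))
cv2.imwrite("pics/fit1.png",np.hstack(out))
E
```

```text
[0.49823456 0.14863071]
```

View pics/fit1.png

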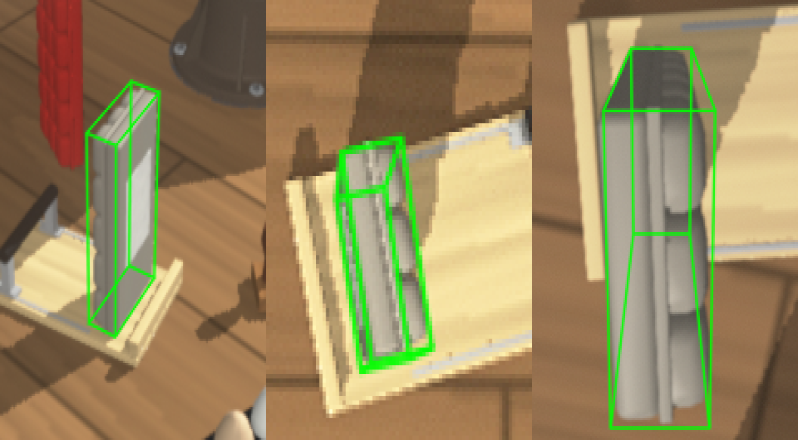

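Emit:
jog_arm:
  commands:
    - {"x":0.2,"y":0,"z":1,"roll":0}
    - {"x":0,"y":0,"z":1.5,"roll":0}
    - {"x":0,"y":0,"z":1.5,"roll":0}
    - {"x":0,"y":0,"z":1.5,"roll":0}
    - {"x":0,"y":0,"z":1.5,"roll":0}
    - {"x":0,"y":0,"z":1.5,"roll":0}
    - {"x":0,"y":0,"z":1.2,"roll":0}
    - {"x":0,"y":0,"z":0.9,"roll":0}
    - {"x":0,"y":0,"z":0,"roll":0}
    - {"x":0,"y":0,"z":0,"roll":0}

```text
clock: 4.25
tool_pos: [0.4957, 0.1654, 0.1707]
orientation: [180.0, -0.0, 11.1]
force: [0.3, 0.1, 0.9]
opening: 0.0873
```

Emit:
jog_arm:
  commands:
    - {"x":0,"y":0,"z":0,"roll":0}
    - {"x":0,"y":0,"z":0,"roll":0}
    - {"x":0,"y":0,"z":0,"roll":0}
  gripper: 6

```text
clock: 4.55
tool_pos: [0.4958, 0.1652, 0.171]
orientation: [-180.0, -0.0, 11.1]
force: [-0.1, 0.2, -0.1]
opening: 0.0691
```

```bash
python3 look.py 2 wrist,scene
```

```text
4.55 [0.4958 0.1652 0.171 ] [-180.    -0.    11.1] [-0.06  0.2  -0.12] 0.0691
```

View pics/scene2.png

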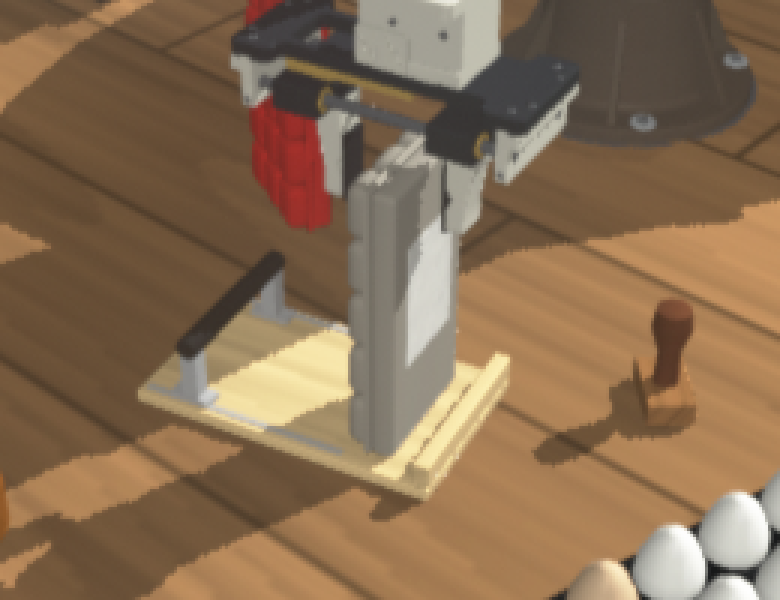

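View pics/wrist2.png

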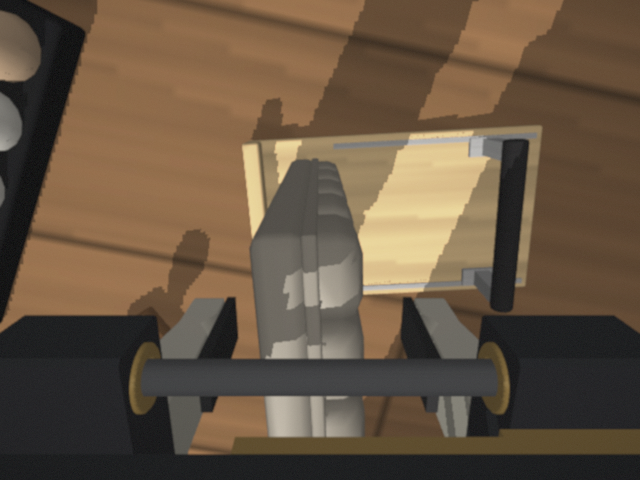

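Emit:
jog_arm:
  commands:
    - {"x":0,"y":0,"z":0,"roll":0}
    - {"x":0,"y":0,"z":0,"roll":0}
    - {"x":0,"y":0,"z":0,"roll":0}
    - {"x":0,"y":0,"z":0,"roll":0}
  gripper: 4.7

```text
clock: 5.05
tool_pos: [0.4955, 0.1651, 0.1705]
orientation: [180.0, 0.0, 11.1]
force: [0.0, -0.6, -0.5]
opening: 0.0472
```

Emit:
jog_arm:
  commands:
    - {"x":0,"y":0.2,"z":0,"roll":0}
    - {"x":0,"y":0.2,"z":0,"roll":0}
    - {"x":0,"y":0.2,"z":0,"roll":0}
    - {"x":0,"y":0.2,"z":0,"roll":0}
    - {"x":0,"y":0.2,"z":0,"roll":0}
    - {"x":0,"y":0.2,"z":0,"roll":0}

```text
clock: 5.65
tool_pos: [0.4979, 0.1532, 0.1706]
orientation: [-180.0, -0.0, 11.1]
force: [-0.6, 1.0, 0.2]
opening: 0.047
```

Emit:
jog_arm:
  commands:
    - {"x":0,"y":0.2,"z":0,"roll":0}
    - {"x":0,"y":0.2,"z":0,"roll":0}
    - {"x":0,"y":0.2,"z":0,"roll":0}
    - {"x":0,"y":0.2,"z":0,"roll":0}
    - {"x":0,"y":0,"z":0,"roll":0}

```text
clock: 6.15
tool_pos: [0.4994, 0.1453, 0.1705]
orientation: [180.0, 0.0, 11.1]
force: [0.0, -1.1, -0.1]
opening: 0.0472
```

```bash
python3 look.py 3 wrist,scene
```

```text
6.15 [0.4994 0.1453 0.1705] [180.    0.   11.1] [ 0.   -1.1  -0.12] 0.0472
```

View pics/scene3.png

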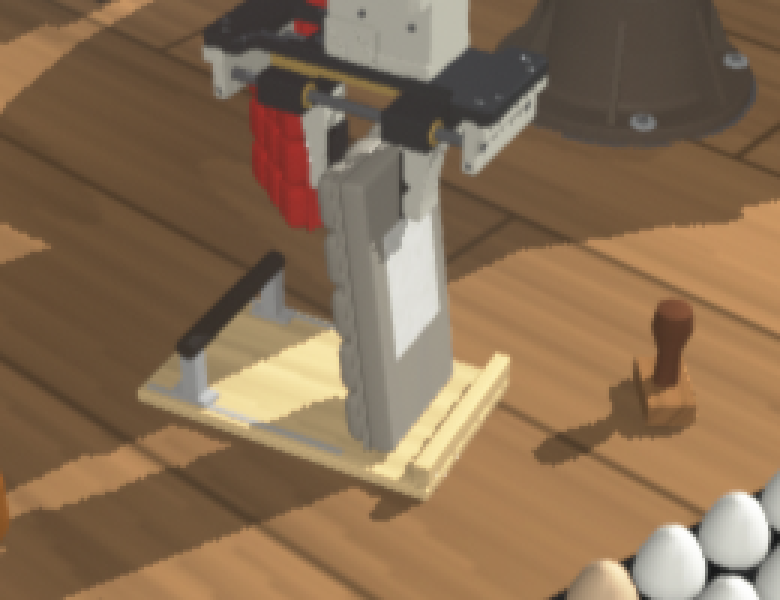

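View pics/wrist3.png

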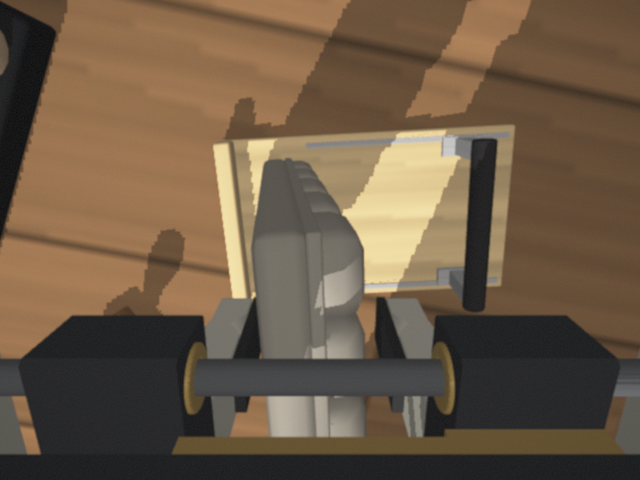

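Emit:
jog_arm:
  commands:
    - {"x":0,"y":0.15,"z":0,"roll":0}
    - {"x":0,"y":0.15,"z":0,"roll":0}
    - {"x":0,"y":0.15,"z":0,"roll":0}
    - {"x":0,"y":0.15,"z":0,"roll":0}
    - {"x":0,"y":0.15,"z":0,"roll":0}
    - {"x":0,"y":0.1,"z":0,"roll":0}

```text
clock: 6.85
tool_pos: [0.501, 0.137, 0.1705]
orientation: [180.0, 0.0, 11.1]
force: [0.0, -1.2, -0.4]
opening: 0.0469
```

Emit:
jog_arm:
  commands:
    - {"x":0,"y":0.1,"z":0,"roll":0}
    - {"x":0,"y":0.1,"z":0,"roll":0}
    - {"x":0,"y":0.1,"z":0,"roll":0}
    - {"x":0,"y":0.1,"z":0,"roll":0}

```text
clock: 7.25
tool_pos: [0.5018, 0.1332, 0.1706]
orientation: [-180.0, 0.0, 11.1]
force: [1.0, 0.4, -0.8]
opening: 0.0471
```

```bash
python3 look.py 4 wrist,scene
```

```text
7.25 [0.5018 0.1332 0.1706] [-180.     0.    11.1] [ 0.98  0.41 -0.83] 0.0471
```

View pics/scene4.png

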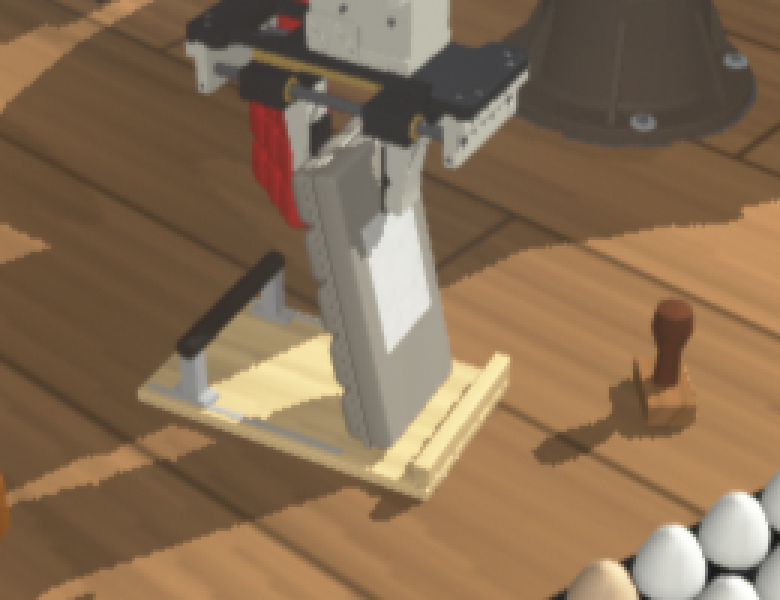

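View pics/wrist4.png

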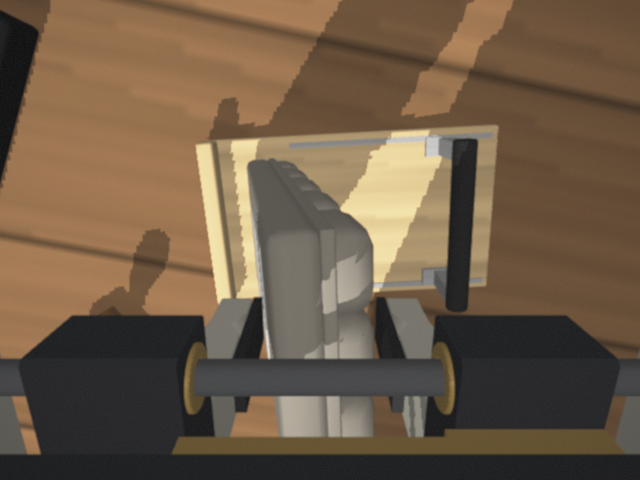

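Emit:
jog_arm:
  commands:
    - {"x":0,"y":0.1,"z":0,"roll":0}
    - {"x":0,"y":0.1,"z":0,"roll":0}
    - {"x":0,"y":0.1,"z":0,"roll":0}
    - {"x":0,"y":0,"z":0,"roll":0}
    - {"x":0,"y":0,"z":0,"roll":0}

```text
clock: 7.85
tool_pos: [0.5024, 0.1303, 0.1706]
orientation: [180.0, 0.0, 11.1]
force: [0.1, 0.3, 0.3]
opening: 0.0473
```

```bash
python3 look.py 5 wrist,scene
```

```text
7.85 [0.5024 0.1303 0.1706] [180.    0.   11.1] [0.09 0.28 0.28] 0.0473
```

View pics/scene5.png

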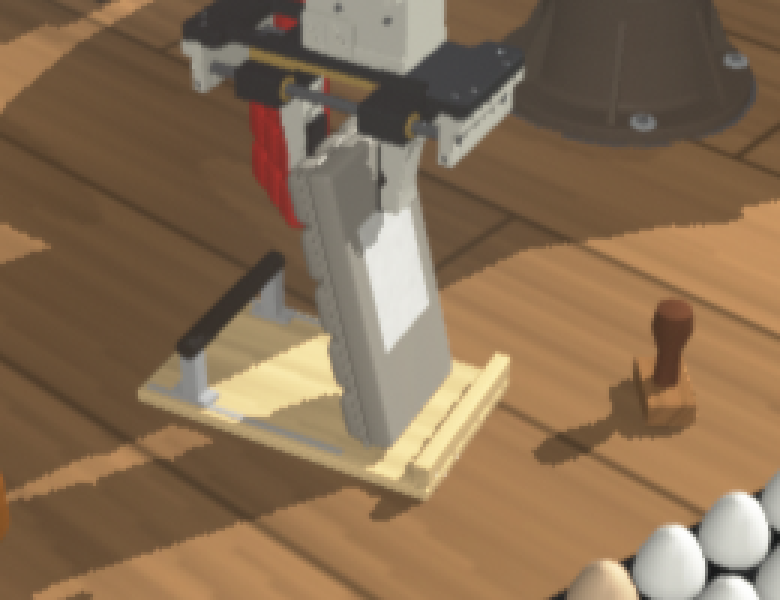

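View pics/wrist5.png

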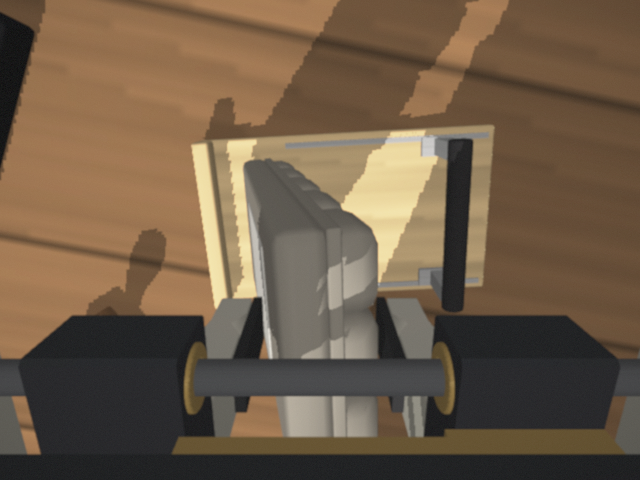

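Emit:
jog_arm:
  commands:
    - {"x":0,"y":0.05,"z":0,"roll":0}
    - {"x":0,"y":0.05,"z":0,"roll":0}
    - {"x":0,"y":0.05,"z":0,"roll":0}
    - {"x":0,"y":0.05,"z":0,"roll":0}
    - {"x":0,"y":0.05,"z":0,"roll":0}
  gripper: 5.2

```text
clock: 8.45
tool_pos: [0.5029, 0.1278, 0.1706]
orientation: [180.0, 0.0, 11.1]
force: [-0.3, 0.4, 0.3]
opening: 0.052
```

```bash
python3 look.py 6 wrist,scene
```

```text
8.45 [0.5029 0.1278 0.1706] [180.    0.   11.1] [-0.26  0.43  0.26] 0.052
```

View pics/wrist6.png

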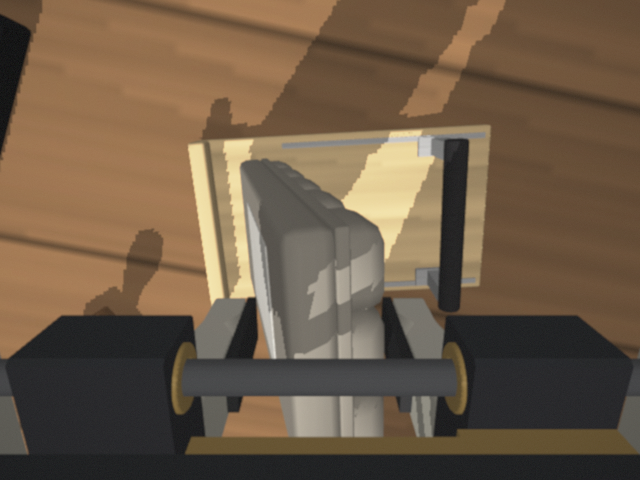

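Emit:
jog_arm:
  commands:
    - {"x":0,"y":0,"z":0,"roll":0}
    - {"x":0,"y":0,"z":0,"roll":0}
  gripper: 5.8

```text
clock: 8.75
tool_pos: [0.5029, 0.1279, 0.1706]
orientation: [-180.0, -0.0, 11.1]
force: [-0.3, -0.3, 0.4]
opening: 0.0577
```

Emit:
jog_arm:
  commands:
    - {"x":0,"y":0,"z":0,"roll":0}
    - {"x":0,"y":0,"z":0,"roll":0}
  gripper: 6.4

```text
clock: 8.95
tool_pos: [0.5029, 0.1279, 0.1706]
orientation: [180.0, -0.0, 11.1]
force: [-0.2, -1.2, 0.8]
opening: 0.0629
```

Emit:
jog_arm:
  commands:
    - {"x":0,"y":0,"z":0,"roll":0}
    - {"x":0,"y":0,"z":0,"roll":0}
  gripper: 7.0

```text
clock: 9.15
tool_pos: [0.5028, 0.1278, 0.1706]
orientation: [180.0, 0.0, 11.1]
force: [-0.3, -0.5, -0.8]
opening: 0.0697
```

Emit:
jog_arm:
  commands:
    - {"x":0,"y":0,"z":0,"roll":0}
    - {"x":0,"y":0,"z":0,"roll":0}
  gripper: 7.6

```text
clock: 9.35
tool_pos: [0.5029, 0.1279, 0.1706]
orientation: [180.0, -0.0, 11.1]
force: [0.5, -0.3, 0.1]
opening: 0.0753
```

Emit:
jog_arm:
  commands:
    - {"x":0,"y":0,"z":0,"roll":0}
    - {"x":0,"y":0,"z":0,"roll":0}
  gripper: 8.2

```text
clock: 9.55
tool_pos: [0.5028, 0.1278, 0.1705]
orientation: [180.0, 0.0, 11.1]
force: [-0.2, -0.3, 0.2]
opening: 0.0814
```

Emit:
jog_arm:
  commands:
    - {"x":0,"y":0,"z":0,"roll":0}
    - {"x":0,"y":0,"z":0,"roll":0}
    - {"x":0,"y":0,"z":0,"roll":0}
  gripper: 8.76

```text
clock: 9.85
tool_pos: [0.5029, 0.1279, 0.1706]
orientation: [180.0, 0.0, 11.1]
force: [-0.4, 0.2, 0.2]
opening: 0.0872
```

```bash
python3 look.py 7 wrist,scene,top
```

```text
9.85 [0.5029 0.1279 0.1706] [180.    0.   11.1] [-0.41  0.23  0.17] 0.0872
```

View pics/wrist7.png

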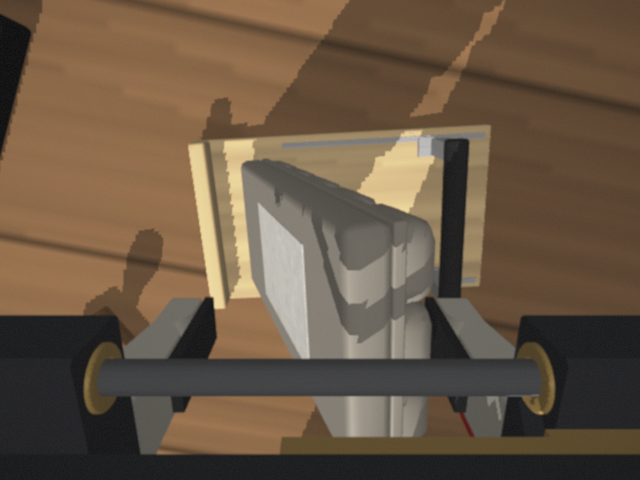

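View pics/scene7.png

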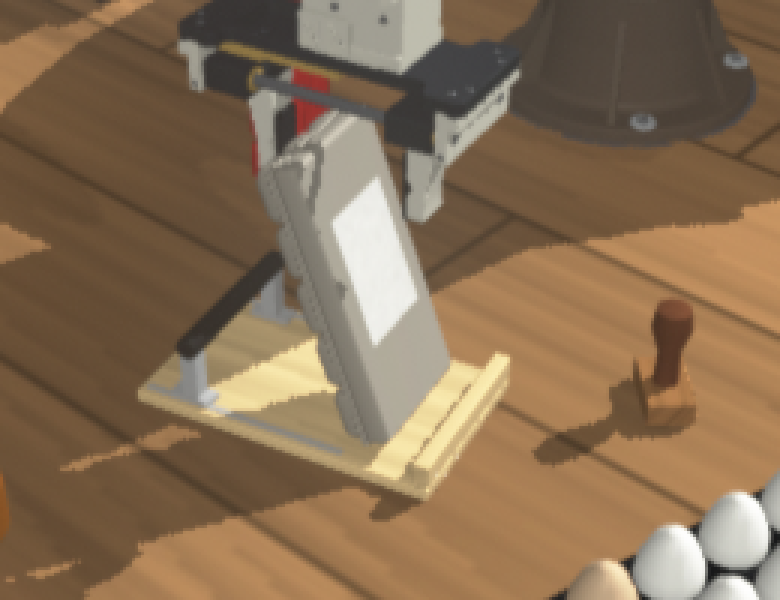

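```bash
python3 -c "
from plant import ctrl
print(ctrl.get_obs()['joint_pos'].round(1))"
```

```text
[ 36.    8.5 -23.5  -0.  -58.1  65.1]
```

Emit:
jog_arm:
  commands:
    - {"x":0.353,"y":0.012,"z":0,"roll":0.0655}
    - {"x":0.353,"y":0.012,"z":0,"roll":0.0655}
    - {"x":0.353,"y":0.012,"z":0,"roll":0.0655}
    - {"x":0.353,"y":0.012,"z":0,"roll":0.0655}
    - {"x":0.353,"y":0.012,"z":0,"roll":0.0655}
    - {"x":0.353,"y":0.012,"z":0,"roll":0.0655}
    - {"x":0,"y":0,"z":0,"roll":0}

```text
clock: 10.7
tool_pos: [0.5242, 0.1277, 0.1705]
orientation: [180.0, 0.0, -11.5]
force: [0.0, 0.2, -0.7]
opening: 0.0875
```

```bash
python3 look.py 8 wrist,scene
```

```text
10.7 [0.5242 0.1277 0.1705] [180.    0.  -11.5] [ 0.01  0.17 -0.72] 0.0875
```

View pics/wrist8.png

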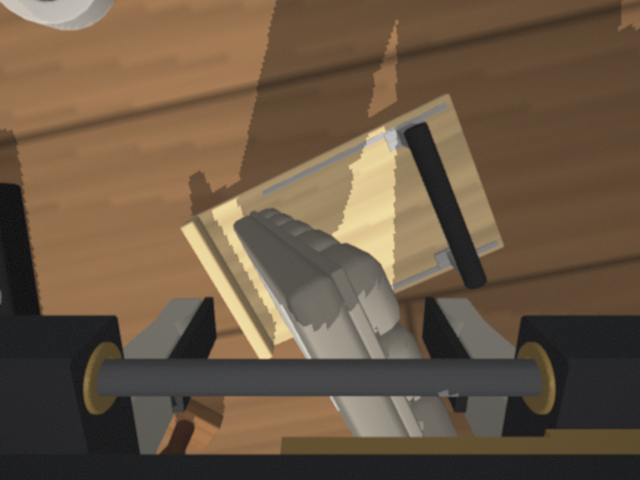

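View pics/scene8.png

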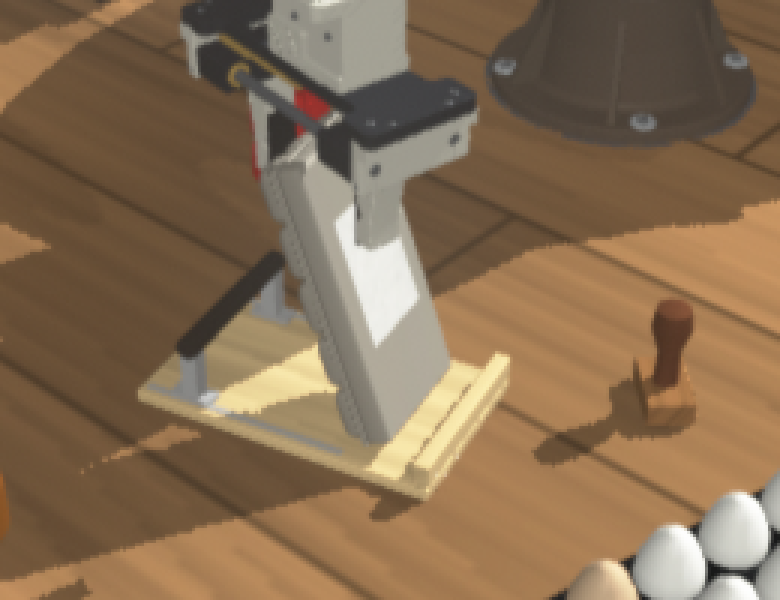

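Emit:
jog_arm:
  commands:
    - {"x":0.353,"y":0.012,"z":0,"roll":0.0655}
    - {"x":0.353,"y":0.012,"z":0,"roll":0.0655}
    - {"x":0.353,"y":0.012,"z":0,"roll":0.0655}
    - {"x":0.353,"y":0.012,"z":0,"roll":0.0655}
    - {"x":0.353,"y":0.012,"z":0,"roll":0.0655}
    - {"x":0.353,"y":0.012,"z":0,"roll":0.0655}
    - {"x":0.353,"y":0.012,"z":0,"roll":0.0655}
    - {"x":0.353,"y":0.012,"z":0,"roll":0.0655}
    - {"x":0,"y":0,"z":0,"roll":0}

```text
clock: 11.7
tool_pos: [0.5489, 0.1151, 0.1705]
orientation: [180.0, 0.0, -41.5]
force: [-1.0, -0.6, -0.4]
opening: 0.0879
```

```bash
python3 look.py 9 wrist,scene
```

```text
11.7 [0.5489 0.1151 0.1705] [180.    0.  -41.5] [-0.97 -0.63 -0.36] 0.0879
```

View pics/wrist9.png

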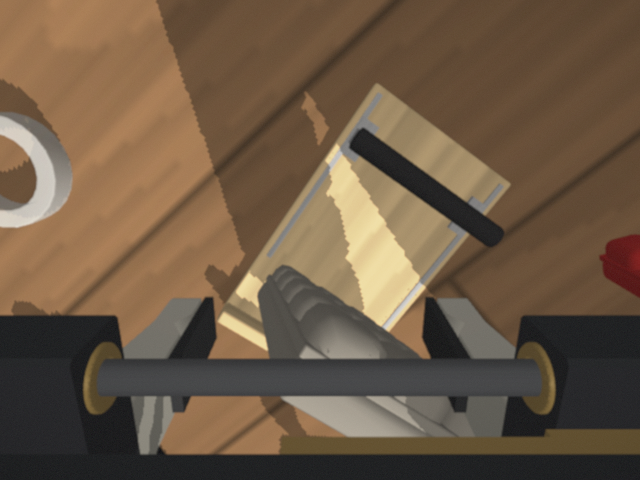

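View pics/scene9.png

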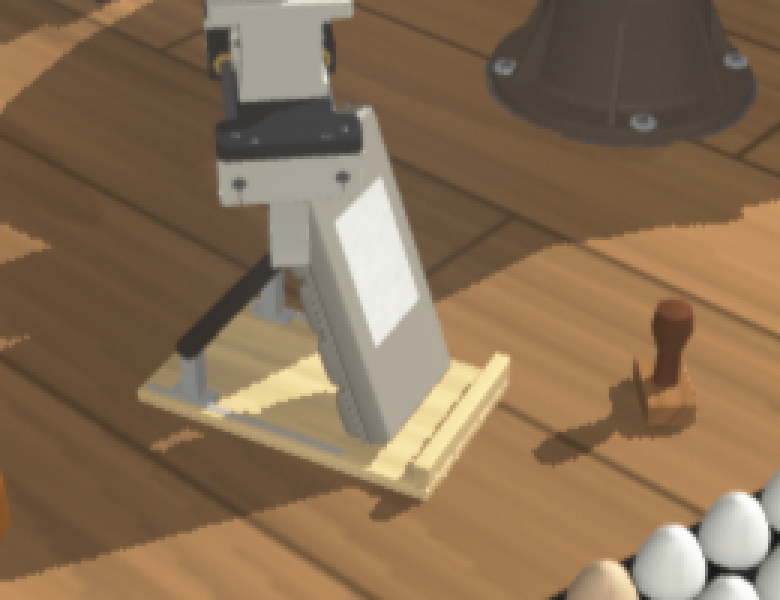

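Emit:
jog_arm:
  commands:
    - {"x":0.356,"y":0.012,"z":0,"roll":0.066}
    - {"x":0.356,"y":0.012,"z":0,"roll":0.066}
    - {"x":0.356,"y":0.012,"z":0,"roll":0.066}
    - {"x":0.356,"y":0.012,"z":0,"roll":0.066}
    - {"x":0.356,"y":0.012,"z":0,"roll":0.066}
    - {"x":0.356,"y":0.012,"z":0,"roll":0.066}
    - {"x":0.356,"y":0.012,"z":0,"roll":0.066}
    - {"x":0.356,"y":0.012,"z":0,"roll":0.066}
    - {"x":0.356,"y":0.012,"z":0,"roll":0.066}
    - {"x":0,"y":0,"z":0,"roll":0}

```text
clock: 12.8
tool_pos: [0.5653, 0.0882, 0.1706]
orientation: [180.0, 0.0, -75.5]
force: [-0.7, 0.5, -0.6]
opening: 0.0877
```

```bash
python3 look.py 10 wrist,scene,top; python3 -c "
import cv2
a=cv2.imread('pics/top10.png')[160:340,250:450]; cv2.imwrite('pics/top10c.png',cv2.resize(a,None,fx=3,fy=3,interpolation=3))"
```

```text
12.8 [0.5653 0.0882 0.1706] [180.    0.  -75.5] [-0.74  0.49 -0.58] 0.0877
```

View pics/wrist10.png

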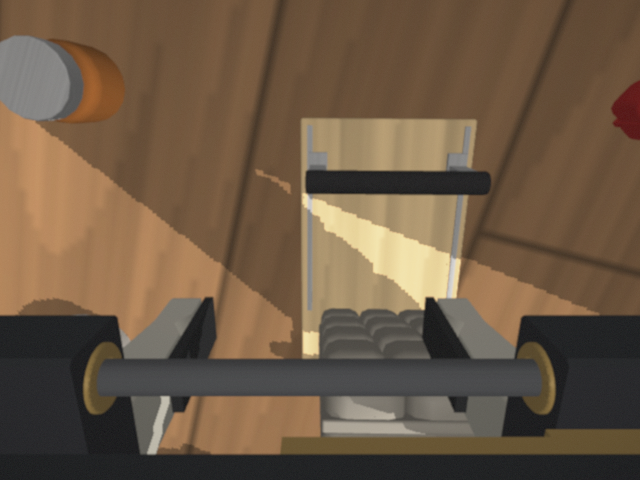

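View pics/scene10.png

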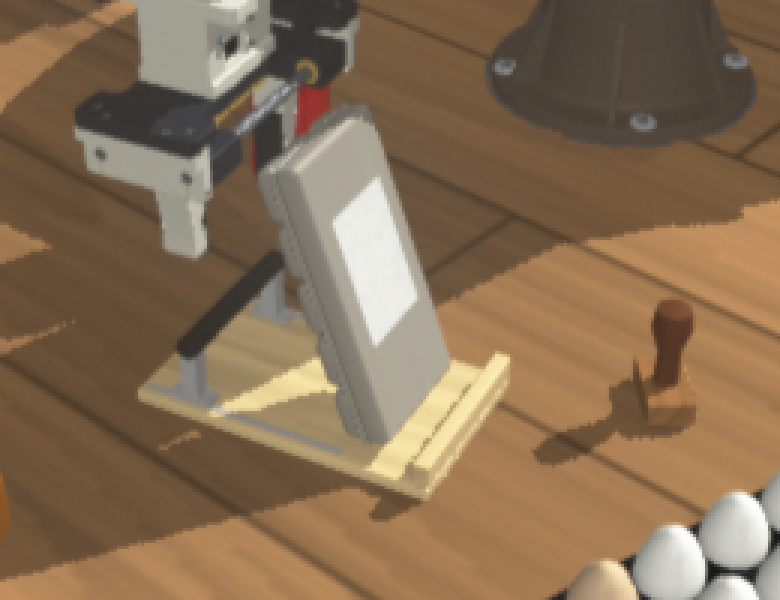

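View pics/top10c.png

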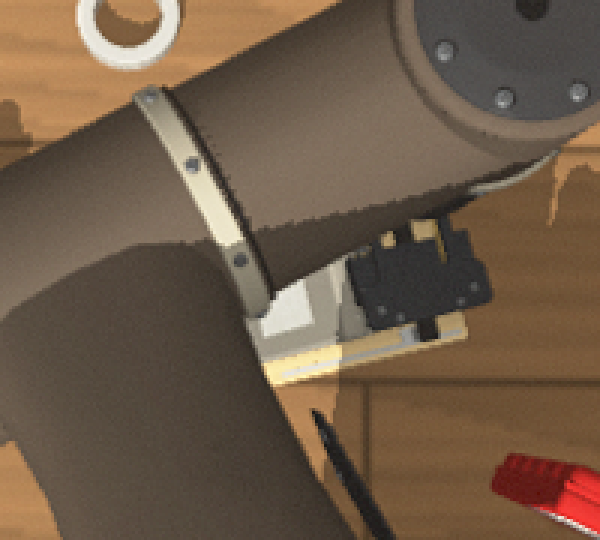

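Emit:
jog_arm:
  commands:
    - {"x":0,"y":0.45,"z":0,"roll":0}
    - {"x":0,"y":0.6,"z":0,"roll":0}
    - {"x":0,"y":0.6,"z":0,"roll":0}
    - {"x":0,"y":0.6,"z":0,"roll":0}
    - {"x":0,"y":0.6,"z":0,"roll":0}
    - {"x":0,"y":0.6,"z":0,"roll":0}
    - {"x":0,"y":0.6,"z":0,"roll":0}
    - {"x":0,"y":0.6,"z":0,"roll":0}
    - {"x":0,"y":0.6,"z":0,"roll":0}
    - {"x":0,"y":0,"z":0,"roll":0}
  gripper: 4

```text
clock: 13.95
tool_pos: [0.5136, 0.0749, 0.1705]
orientation: [180.0, 0.0, -75.5]
force: [-0.3, -0.6, 0.1]
opening: 0.0401
```

```bash
python3 look.py 11 wrist,scene
```

```text
13.95 [0.5136 0.0749 0.1705] [180.    0.  -75.5] [-0.33 -0.59  0.06] 0.0401
```

View pics/wrist11.png

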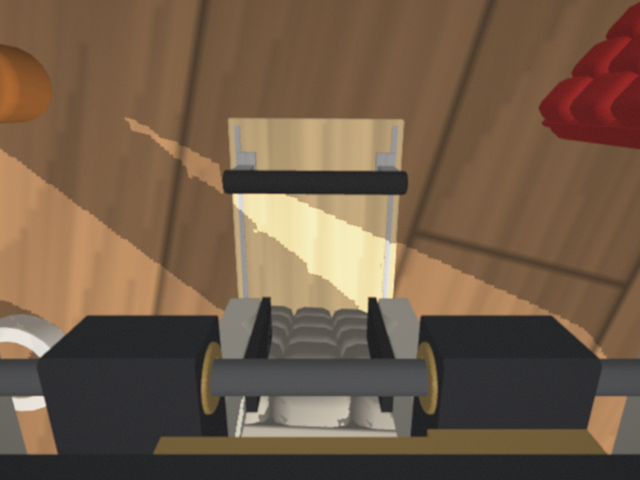

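View pics/scene11.png

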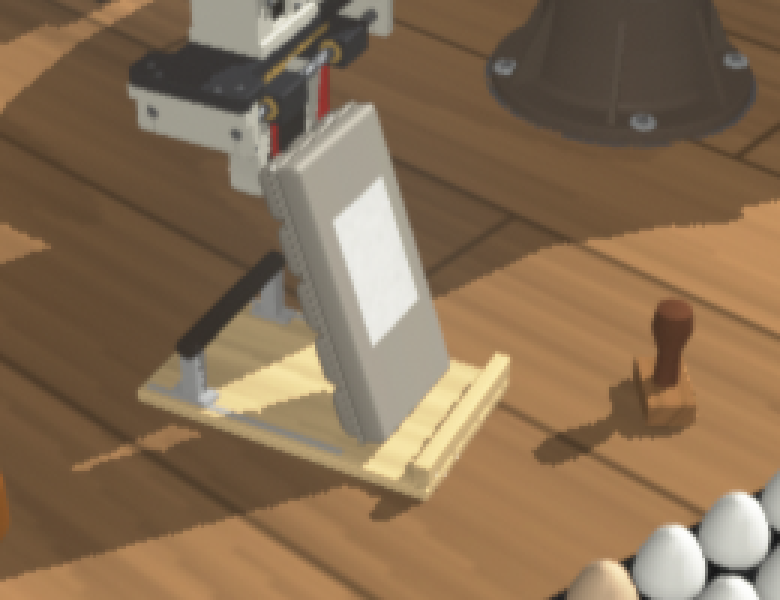

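Emit:
jog_arm:
  commands:
    - {"x":0.2,"y":0,"z":0.05,"roll":0}
    - {"x":0.28,"y":0,"z":0.12,"roll":0}
    - {"x":0.28,"y":0,"z":0.14,"roll":0}
    - {"x":0.28,"y":0,"z":0.14,"roll":0}
    - {"x":0.28,"y":0,"z":0.14,"roll":0}
    - {"x":0.28,"y":0,"z":0.15,"roll":0}
    - {"x":0.28,"y":0,"z":0.15,"roll":0}
    - {"x":0.28,"y":0,"z":0.15,"roll":0}
    - {"x":0.28,"y":0,"z":0.16,"roll":0}
    - {"x":0.28,"y":0,"z":0.16,"roll":0}
    - {"x":0.28,"y":0,"z":0.16,"roll":0}
    - {"x":0.28,"y":0,"z":0.16,"roll":0}

```text
clock: 15.25
tool_pos: [0.5228, 0.0432, 0.1536]
orientation: [180.0, -0.0, -75.5]
force: [-0.1, -0.0, 0.7]
opening: 0.0403
```

```bash
python3 look.py 12 wrist,scene
```

```text
15.25 [0.5228 0.0432 0.1536] [180.   -0.  -75.5] [-0.09 -0.03  0.67] 0.0403
```

View pics/wrist12.png

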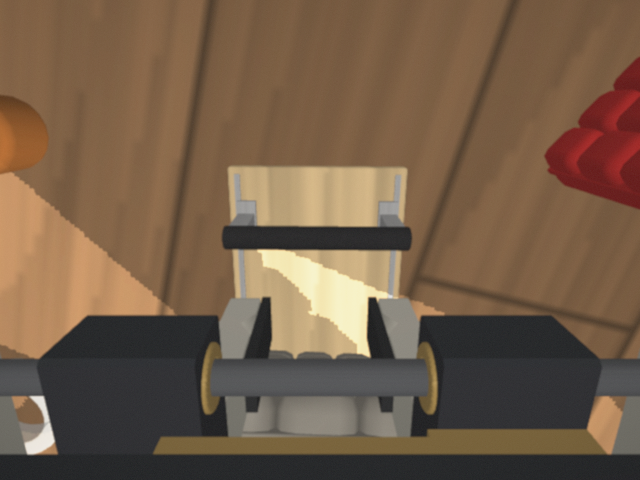

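View pics/scene12.png

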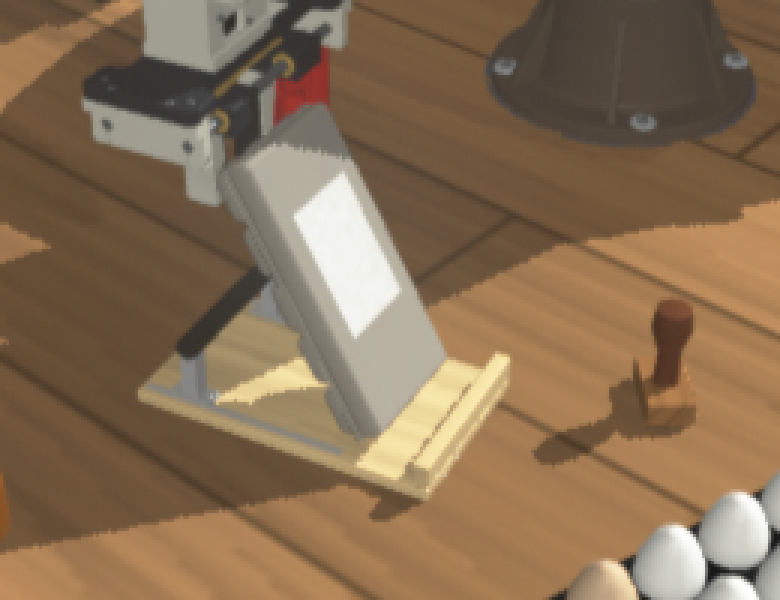

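Emit:
jog_arm:
  commands:
    - {"x":0.24,"y":0,"z":0.15,"roll":0}
    - {"x":0.24,"y":0,"z":0.16,"roll":0}
    - {"x":0.24,"y":0,"z":0.16,"roll":0}
    - {"x":0.24,"y":0,"z":0.17,"roll":0}
    - {"x":0.24,"y":0,"z":0.17,"roll":0}
    - {"x":0.24,"y":0,"z":0.17,"roll":0}
    - {"x":0.24,"y":0,"z":0.17,"roll":0}
    - {"x":0.24,"y":0,"z":0.17,"roll":0}
    - {"x":0.24,"y":0,"z":0.17,"roll":0}
    - {"x":0.24,"y":0,"z":0.17,"roll":0}
    - {"x":0.24,"y":0,"z":0.17,"roll":0}
    - {"x":0.24,"y":0,"z":0.17,"roll":0}

```text
clock: 16.55
tool_pos: [0.5299, 0.0154, 0.1335]
orientation: [180.0, 0.0, -75.5]
force: [1.1, -0.5, 0.0]
opening: 0.0397
```

```bash
python3 look.py 13 wrist,scene
```

```text
16.55 [0.5299 0.0154 0.1335] [180.    0.  -75.5] [ 1.12 -0.53  0.02] 0.0397
```

View pics/wrist13.png

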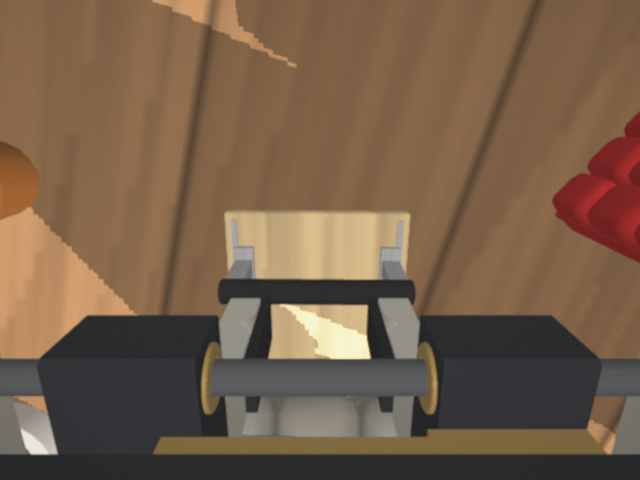

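View pics/scene13.png

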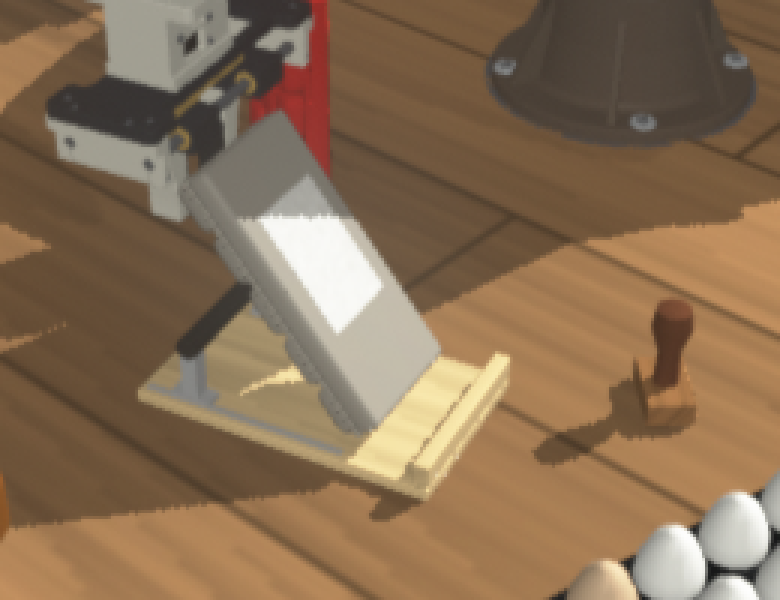

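```bash
cat > ov.py <<'E'
import sys
from h import *
def ov(tag,toeL,lean,yaw=-76.5,yl=0):
    p=np.load("cr.npy"); c,s=np.cos(p[2]),np.sin(p[2]); t=p[:2]+[c*toeL-s*yl,s*toeL+c*yl]
    S=pickle.load(open(f"scene{tag}.pkl","rb")); im=cv2.resize(S["image"][:,:,::-1],None,fx=3,fy=3,interpolation=3)
    u=proj(S,box(*t,yaw,lean=lean))*3+1
    for a,b in ED: cv2.line(im,tuple(int(v) for v in u[a]),tuple(int(v) for v in u[b]),(0,255,0),1,cv2.LINE_AA)
    cv2.imwrite(f"pics/ov{tag}.png",im[450:1050,540:1320])
ov(sys.argv[1],*map(float,sys.argv[2:]))
E
python3 ov.py 13 -.0615 39.5
```

```text
(no output)
```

View pics/ov13.png

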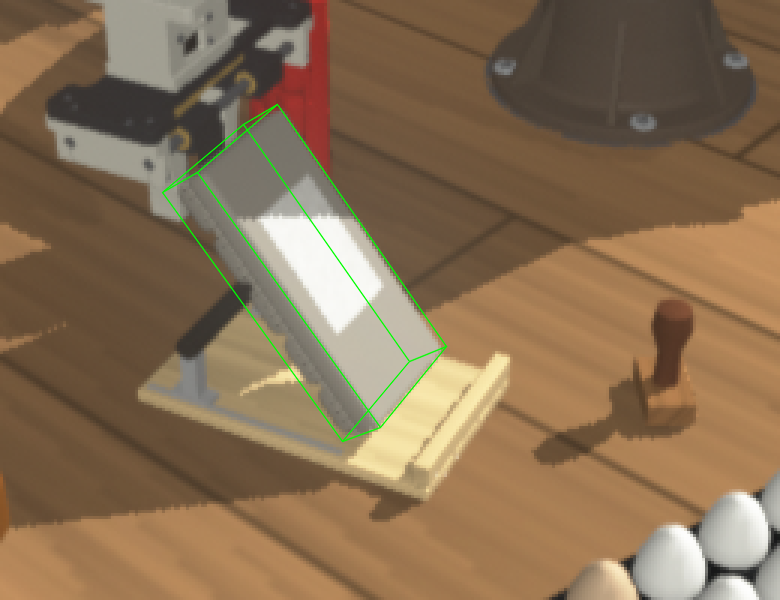

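Emit:
jog_arm:
  commands:
    - {"x":0.2,"y":0,"z":0.18,"roll":0}
    - {"x":0.2,"y":0,"z":0.18,"roll":0}
    - {"x":0.2,"y":0,"z":0.18,"roll":0}
    - {"x":0.2,"y":0,"z":0.18,"roll":0}
    - {"x":0.2,"y":0,"z":0.19,"roll":0}
    - {"x":0.2,"y":0,"z":0.2,"roll":0}
    - {"x":0.2,"y":0,"z":0.2,"roll":0}
    - {"x":0.2,"y":0,"z":0.2,"roll":0}
    - {"x":0.2,"y":0,"z":0.2,"roll":0}
    - {"x":0.2,"y":0,"z":0.2,"roll":0}
    - {"x":0.2,"y":0,"z":0.2,"roll":0}
    - {"x":0.2,"y":0,"z":0.2,"roll":0}

```text
clock: 17.85
tool_pos: [0.5359, -0.0078, 0.1104]
orientation: [180.0, 0.0, -75.5]
force: [0.6, -0.4, -0.0]
opening: 0.04
```

```bash
python3 look.py 14 wrist,scene;python3 ov.py 14 -.0615 49.5
```

```text
17.85 [ 0.5359 -0.0078  0.1104] [180.    0.  -75.5] [ 0.65 -0.39 -0.02] 0.04
```

View pics/ov14.png

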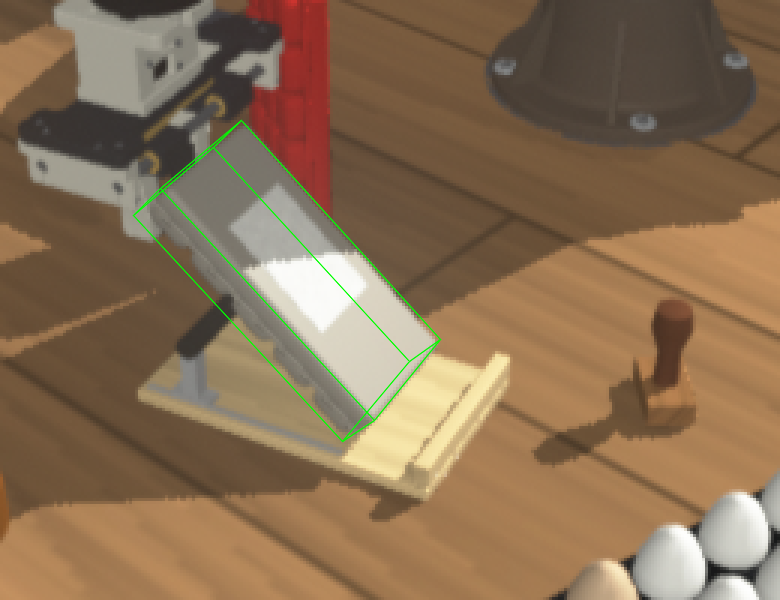

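Emit:
jog_arm:
  commands:
    - {"x":0.16,"y":0,"z":0.18,"roll":0}
    - {"x":0.16,"y":0,"z":0.18,"roll":0}
    - {"x":0.16,"y":0,"z":0.18,"roll":0}
    - {"x":0.16,"y":0,"z":0.18,"roll":0}
    - {"x":0.16,"y":0,"z":0.18,"roll":0}
    - {"x":0.16,"y":0,"z":0.18,"roll":0}
    - {"x":0.16,"y":0,"z":0.18,"roll":0}
    - {"x":0.16,"y":0,"z":0.18,"roll":0}
    - {"x":0.16,"y":0,"z":0.18,"roll":0}
    - {"x":0.16,"y":0,"z":0.18,"roll":0}

```text
clock: 18.95
tool_pos: [0.54, -0.0233, 0.0925]
orientation: [180.0, 0.0, -75.5]
force: [-0.1, -0.4, -0.9]
opening: 0.0399
```

```bash
python3 look.py 15 wrist,scene;python3 ov.py 15 -.0615 56.7
```

```text
18.95 [ 0.54   -0.0233  0.0925] [180.    0.  -75.5] [-0.05 -0.44 -0.85] 0.0399
```

View pics/ov15.png

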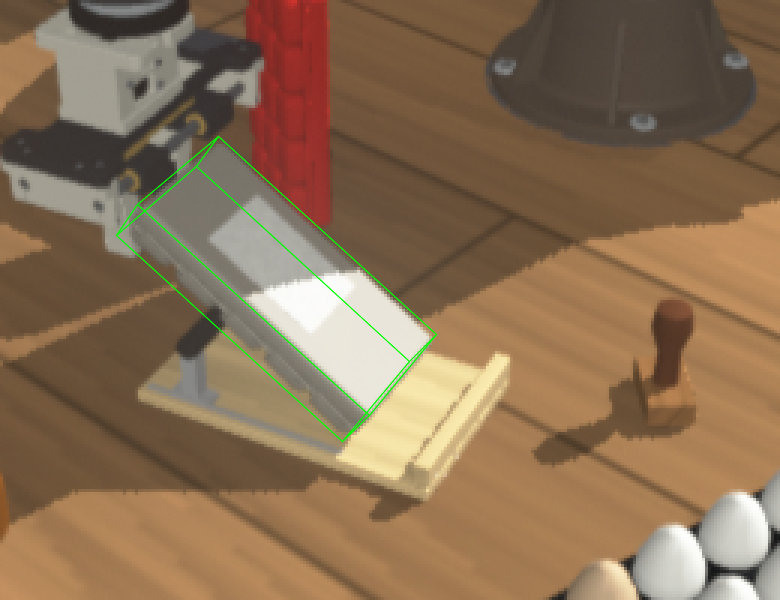

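Emit:
jog_arm:
  commands:
    - {"x":0.12,"y":0,"z":0.17,"roll":0}
    - {"x":0.12,"y":0,"z":0.17,"roll":0}
    - {"x":0.12,"y":0,"z":0.17,"roll":0}
    - {"x":0.12,"y":0,"z":0.17,"roll":0}
    - {"x":0.12,"y":0,"z":0.17,"roll":0}
    - {"x":0.12,"y":0,"z":0.17,"roll":0}
    - {"x":0.12,"y":0,"z":0.17,"roll":0}
    - {"x":0.12,"y":0,"z":0.17,"roll":0}
    - {"x":0.12,"y":0,"z":0.17,"roll":0}

```text
clock: 19.95
tool_pos: [0.5427, -0.0337, 0.0772]
orientation: [180.0, -0.0, -75.5]
force: [0.6, -1.2, -0.8]
opening: 0.04
```

```bash
python3 look.py 16 wrist,scene;python3 ov.py 16 -.0615 62.5
```

```text
19.95 [ 0.5427 -0.0337  0.0772] [180.   -0.  -75.5] [ 0.57 -1.22 -0.76] 0.04
```

View pics/ov16.png

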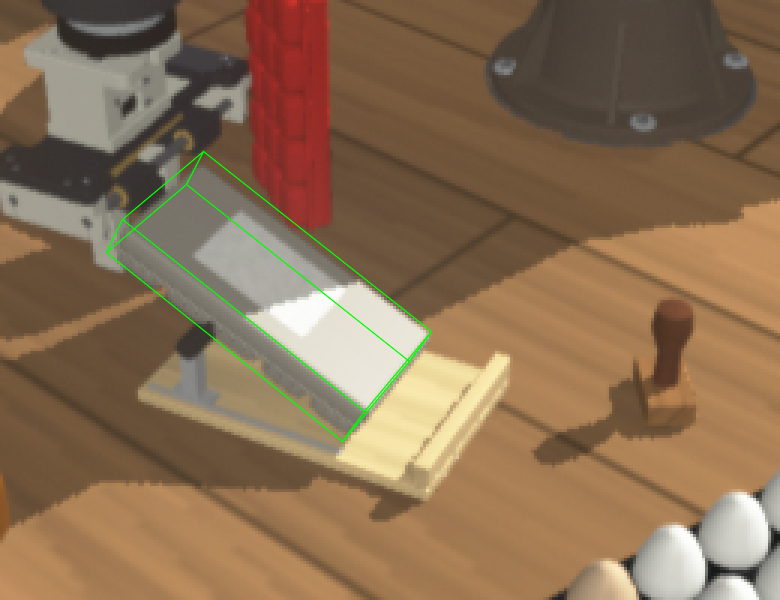

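View pics/wrist16.png

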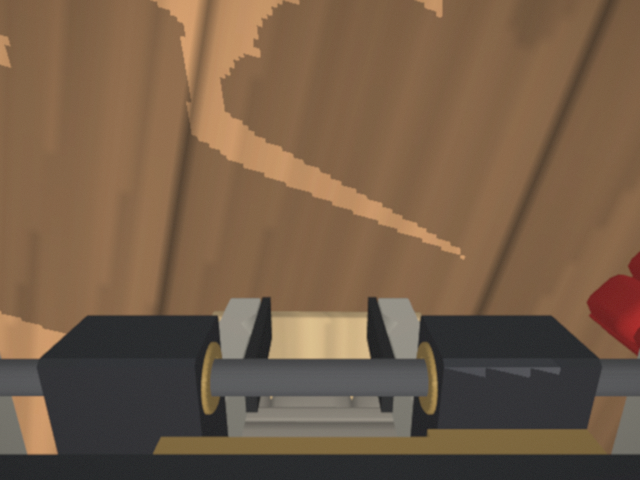

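Emit:
jog_arm:
  commands:
    - {"x":0.08,"y":0,"z":0.1,"roll":0}
    - {"x":0.08,"y":0,"z":0.1,"roll":0}
    - {"x":0.08,"y":0,"z":0.1,"roll":0}
    - {"x":0.08,"y":0,"z":0.1,"roll":0}
    - {"x":0.08,"y":0,"z":0.1,"roll":0}
    - {"x":0.08,"y":0,"z":0.1,"roll":0}

```text
clock: 20.65
tool_pos: [0.544, -0.0383, 0.0713]
orientation: [-180.0, 0.0, -75.5]
force: [0.4, -0.2, 0.1]
opening: 0.04
```

```bash
python3 look.py 17 wrist,scene;python3 ov.py 17 -.0615 65
```

```text
20.65 [ 0.544  -0.0383  0.0713] [-180.     0.   -75.5] [ 0.41 -0.21  0.1 ] 0.04
```

View pics/ov17.png

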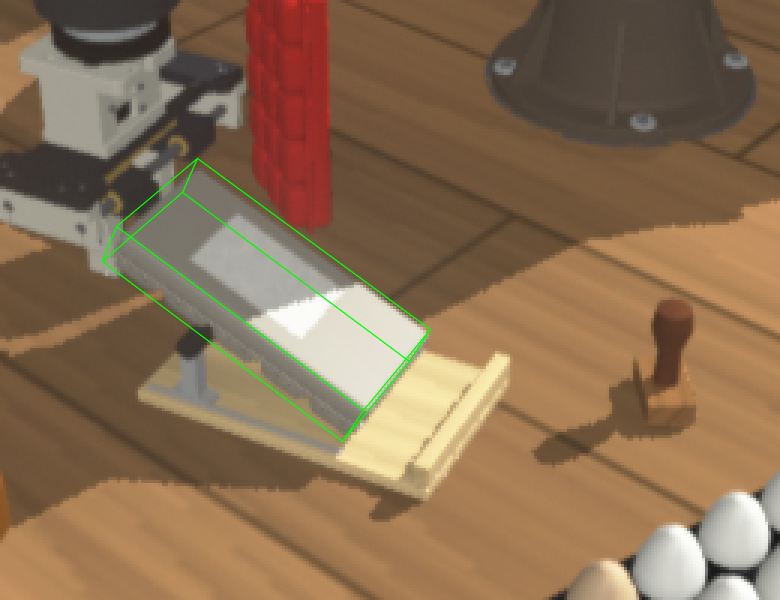

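View pics/wrist17.png

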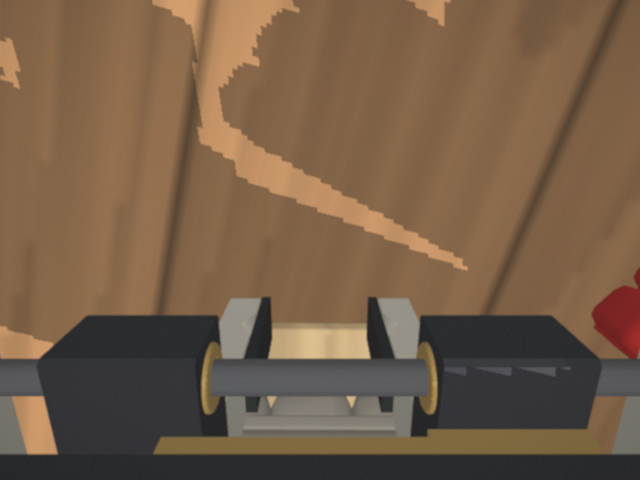

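Emit:
jog_arm:
  commands:
    - {"x":0.08,"y":0,"z":0,"roll":0}
    - {"x":0.08,"y":0,"z":0,"roll":0}
    - {"x":0.08,"y":0,"z":0,"roll":0}
    - {"x":0.08,"y":0,"z":0,"roll":0}
    - {"x":0.08,"y":0,"z":0,"roll":0}
    - {"x":0.08,"y":0,"z":0,"roll":0}
    - {"x":0.08,"y":0,"z":0,"roll":0}
    - {"x":0.08,"y":0,"z":0,"roll":0}

```text
clock: 21.55
tool_pos: [0.5456, -0.0445, 0.0714]
orientation: [-180.0, -0.0, -75.5]
force: [-0.1, -0.0, -0.6]
opening: 0.0397
```

```bash
python3 look.py 18 wrist,scene;python3 ov.py 18 -.0615 64; python3 - <<'E'
import cv2,numpy as np
a=cv2.imread('pics/scene17.png').astype(int);b=cv2.imread('pics/scene18.png').astype(int)
print(np.abs(a-b)[200:430,180:430].mean(),np.abs(a-b)[200:430,180:430].max())
E
```

```text
21.55 [ 0.5456 -0.0445  0.0714] [-180.    -0.   -75.5] [-0.13 -0.05 -0.63] 0.0397
0.47668985507246375 48
```

View pics/ov18.png

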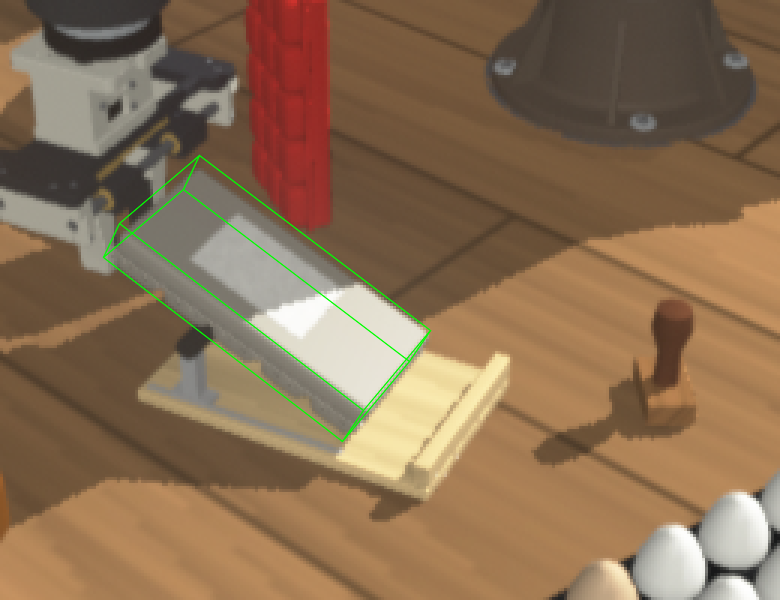

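View pics/wrist18.png

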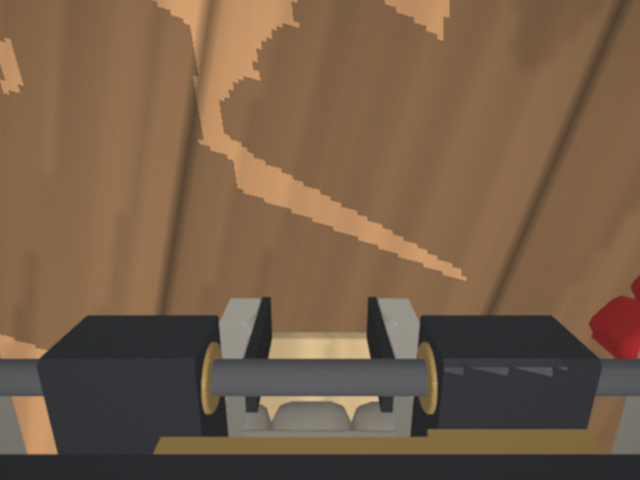

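Emit:
jog_arm:
  commands:
    - {"x":0.4,"y":0,"z":0,"roll":0}
    - {"x":0.8,"y":0,"z":0,"roll":0}
    - {"x":1,"y":0,"z":0,"roll":0}
    - {"x":1.2,"y":0,"z":0,"roll":0}
    - {"x":0.8,"y":0,"z":-1,"roll":0}
    - {"x":0,"y":0,"z":-2.5,"roll":0}
    - {"x":0,"y":0,"z":-3.5,"roll":0}
    - {"x":0,"y":0,"z":-4,"roll":0}
    - {"x":0,"y":0,"z":-4,"roll":0}
    - {"x":0,"y":0,"z":-4,"roll":0}
    - {"x":0,"y":0,"z":-3,"roll":0}
    - {"x":0,"y":0,"z":-1,"roll":0}

```text
clock: 22.85
tool_pos: [0.5573, -0.086, 0.3063]
orientation: [-179.6, -0.1, -75.5]
force: [0.5, 0.7, -0.4]
opening: 0.0399
```

Emit:
jog_arm:
  commands:
    - {"x":-1,"y":-2,"z":0,"roll":0}
    - {"x":-2,"y":-4,"z":0,"roll":0}
    - {"x":-2,"y":-4,"z":0,"roll":0}
    - {"x":-2,"y":-4,"z":0,"roll":0}
    - {"x":-2,"y":-4,"z":0,"roll":0}
    - {"x":-1,"y":-2,"z":0,"roll":0}
    - {"x":0,"y":0,"z":0,"roll":0}

```text
clock: 23.55
tool_pos: [0.726, 0.0633, 0.2987]
orientation: [179.8, 0.0, -75.4]
force: [0.1, -0.5, -0.6]
opening: 0.0402
```

```bash
python3 look.py 19 wrist,scene,top;python3 ov.py 19 -.0615 64;python3 -c "
import cv2
a=cv2.imread('pics/top19.png')[160:340,250:450]; cv2.imwrite('pics/top19c.png',cv2.resize(a,None,fx=3,fy=3,interpolation=3))"
```

```text
23.55 [0.726  0.0633 0.2987] [179.8   0.  -75.4] [ 0.06 -0.47 -0.6 ] 0.0402
```

View pics/ov19.png

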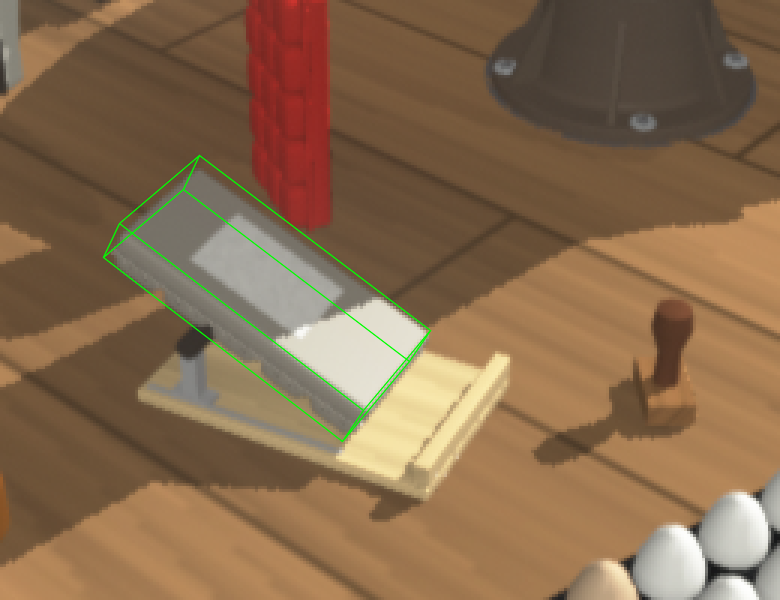

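View pics/wrist19.png

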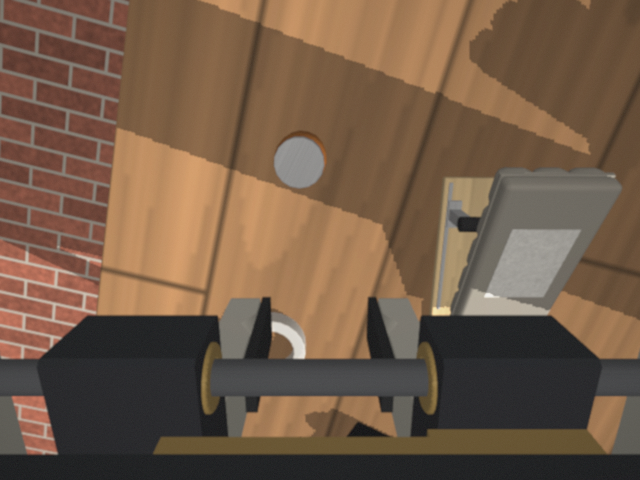

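View pics/top19.png

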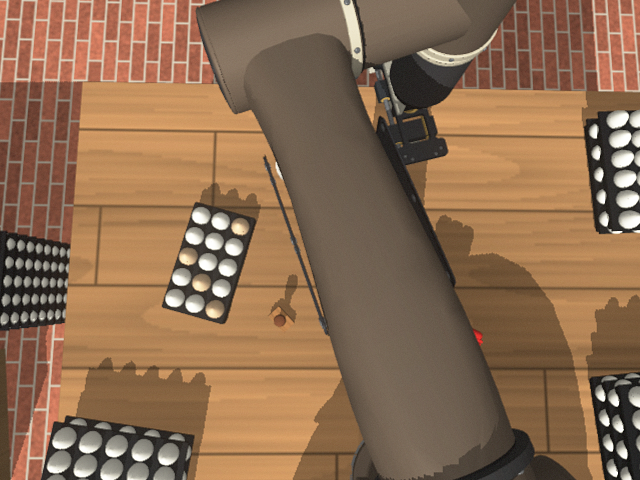

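```bash
python3 -c "
from plant import ctrl
print(ctrl.close_job())"
```

```text
the job is handed in; nothing more can be done
None
```

The grey carton now lies back on the padded bar with its foot still on the cradle board. The job was handed in at about 23.7 s of the 48 s allowed.

**How it was done:** I lowered the open fingers either side of the carton's top, leaving slack so it was never pinched. The rear finger pushed it just past its balance point, about 11–12°. It then leaned onto the front finger, which was only about 1° of lean away. I swung the gripper 90° about that finger and brought the second finger round in front, so both tips carried the upper edge. From there I lowered it in small steps to about 64° from upright, then backed off and lifted the arm clear.

**Last checks:**
- **At rest:** the carton hardly changed between the picture before the fingers backed off the last few millimetres and the one after. It also matched a model drawn at 64° in the final scene picture.
- **Square on the bar:** in the last wrist picture, its upper end looks parallel to the bar to within about 1°.
- **Toe and forces:** I saw no toe slip beyond a few millimetres. The force readings taken after each move stayed near 1 N, which is sensor noise, so each contact was judged from the pictures.
- **Other things on the bench:** in the last pictures the egg tray, stamp, jar, tape and red carton look untouched.

**Not checked:** the arm blocked the top camera's view of the carton at the end, so I could not confirm its final position from above.

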